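Sort the jeweller's offcuts by metal

ROBOT

A 7-joint arm with a two-finger parallel gripper is mounted at the origin on the work surface. World frame = base frame: x ahead of the robot, y to its left, z up, the work surface at z = 0. Lengths are in m, angles in rad, forces in N, time in s.
With the tool pointing down it reaches from about 0.35 to 0.9 m from the base axis. Payload 7.2 kg.
Tool frame: the origin (TCP) lies midway between the tips of the shut fingers; the grasp point (between the pads) lies 19 mm behind it (r.grasp_offset is the distance from the TCP to the grasp point, in m); z points along the fingers, y is the line along which they close (so a half turn about z gives the same grasp; the last joint's range is limited). The gripper opens to 85 mm and grips with 20 to 120 N. Pads are 22 mm wide; open, the fingers measure 114 mm over their backs; the gripper's body (76 mm by 85 mm) begins 54 mm behind the grasp point. The pads swing forward as they close: fully open they stand 13 mm farther back than shut.
Start: joints at [-1.411, 0.411, -0.013, 1.596, 0.006, 1.134, -0.082], TCP at [0.141, 0.609, 0.2] pointing down, gripper open.
Joint ranges: [-2.95, 2.95], [-0.29, 1.99], [-1.47, 1.44], [0.14, 2.54], [-1.03, 4.17], [0.13, 1.85], [-2.86, 2.86]. Speed limits (rad/s): [2.39, 2.39, 3.01, 3.01, 3.14, 3.14, 3.14].

INTERFACE

Orientations are given as a unit quaternion [x, y, z, w].
In Python, from workcell import r gives the robot as it stands. The module is installed in compiled form; this text tells all that it offers. Calls block until the motion is done:
- r.reach(position, orientation): joint-space move of the TCP to a pose.
- r.servo_line(position, ori=None, max_speed=0.15, threshold=None): straight line of the TCP; ori=None keeps the orientation; max_speed is the mean speed in m/s. With threshold (N) it stops when the force on the tool has changed by that much, and returns True; else False.
- r.move_joints(angles): joint-space move.
- r.release() and r.close_gripper(f_grip=None): open the fingers fully, or close them until they stop; f_grip is the grip in N (None keeps the last).
- r.dwell(seconds).
- r.inverse_kinematics(position, orientation): joint angles nearest the present ones, or None.
- r.snapshot(name): name is "side" or "top" or "wrist"; returns (picture, depth): 400x640x3 uint8, red, green, blue; 400x640 float32, m along the optical axis (not along the pixel's ray), 0 where there is no reading.
- r.camera_model(name): a dict with "K" (3x3 intrinsics, pixels), "T" (4x4, takes a point from camera to world coordinates); the wrist camera has in their place "hand_eye" (4x4, takes a point from camera to tool coordinates, whose origin is the TCP and whose axes are the flange's). Camera axes: x right, y up, looking along -z (the intrinsics and any distortion apply to the point x, -y, -z); pixel columns grow to the right and rows downward; lengths in m; the calibration is good to about 2 mm. A picture is of the moment at which its call begins: read the wrist's pose just before it. camera_model takes no time and is no camera call.
A pose or a line that the arm cannot do raises r.Unreachable and nothing moves.
- r.sign_off(): hands the job in; it is judged then, once.
Readings, each from a call of its own:
- r.read_t(): time.
- r.read_qpos(): joint angles.
- r.read_dq(): joint speeds.
- r.read_tau(): joint torques, N m.
- r.read_tool_pos(): TCP position.
- r.read_orientation(): TCP orientation.
- r.read_wrist_force(): force on the tool from outside, world axes, zero at the start.
- r.read_moment(): the same for the moment, N m.
- r.read_gripper_width(): finger opening in m.
- r.read_gripper_force(): force on a finger pad.
Only numpy, scipy, OpenCV 4.12 (cv2) and the standard library are available. Lean on these libraries where they do the work, as an engineer would, in place of code of your own. Each camera call takes 0.05 s, during which the arm holds its last target. There are 200 camera calls.

TASK

Clear the metal on the dark grey slate slab into the sorting trays by metal, each tray marked by the strip of metal on its ledge: put the silver ring away first, before any other piece goes into a tray, then both copper pieces and both brass pieces, in any order. Set each piece down rather than dropping it, so that it rests on the tray floor and not on another piece or on the rim. Leave the white pumice block and the red pliers where they lie.

Things in the scene. Friction and masses are not known exactly. Their poses are not given: they have to be found in the camera images.
- silver_ring_c (a point): Silver signet ring casting lying flat like a hoop, bright silver-white: outside diameter about 26 mm, 14 mm high, hole 21 mm, with a seal plate 14 mm wide bulging to 16.5 mm from the axis on its +x side. Point: centre of the hoop, half-way up (7 mm above its underside); z up. Pinch it from outside along its y axis (26 mm). Starts on the slab (top at 15 mm); pieces and pumice swap places there, 75 mm or more apart.
- copper_bar_c (a point): Red-brown copper bar, 46 (x) x 16 (y) x 12 (z) mm. Point: its centre. Pinch across y. Starts on the slab (top at 15 mm); pieces and pumice swap places there, 75 mm or more apart.
- copper_tube_c (a point): Red-brown copper tube offcut standing on end: outside diameter 30 mm, bore 22 mm, 18 mm high. Point: on its axis half-way up. Starts on the slab (top at 15 mm); pieces and pumice swap places there, 75 mm or more apart.
- brass_slug_c (a point): Yellow brass round slug, diameter 26 mm, 14 mm high, standing flat. Point: its centre. Starts on the slab (top at 15 mm); pieces and pumice swap places there, 75 mm or more apart.
- brass_channel_c (a point): Yellow brass U-channel offcut, open side up: 46 (x) x 20 (y) x 16 (z) mm, 4 mm walls along x. Point: its centre, half-way up. Pinch across y (20 mm). Starts on the slab (top at 15 mm); pieces and pumice swap places there, 75 mm or more apart.
- tray_silver: Black open tray, fixed, marked by a strip of silver-white metal (26 x 140 mm) on the ledge at its +x side. Origin: centre of the underside of the walled part, z up. Walled part outside 128 (x) x 150 (y) x 20 mm high; walls and floor 4 mm, so inside 120 x 142 mm, floor 4 mm above the origin. Ledge reaches x = +96 mm, 24 mm high. Trays swap places: left of, right of or beyond the slab.
- tray_copper: Black open tray, fixed, marked by a strip of red-brown copper metal (26 x 140 mm) on the ledge at its +x side. Origin: centre of the underside of the walled part, z up. Walled part outside 128 (x) x 150 (y) x 20 mm high; walls and floor 4 mm, so inside 120 x 142 mm, floor 4 mm above the origin. Ledge reaches x = +96 mm, 24 mm high. Trays swap places: left of, right of or beyond the slab.
- tray_brass: Black open tray, fixed, marked by a strip of yellow brass metal (26 x 140 mm) on the ledge at its +x side. Origin: centre of the underside of the walled part, z up. Walled part outside 128 (x) x 150 (y) x 20 mm high; walls and floor 4 mm, so inside 120 x 142 mm, floor 4 mm above the origin. Ledge reaches x = +96 mm, 24 mm high. Trays swap places: left of, right of or beyond the slab.
- pumice_c (a point): White pumice block 40 (x) x 28 (y) x 18 (z) mm, lying among the pieces on the slab (fixed dark grey slate slab, 170 x 300 mm, its top 15 mm above the bench). Loose; not to be moved. Point: its centre.
- pliers_c (a point): Pliers with red handles lying on the bench beyond the left of the slab, 150 mm long along x (jaws to +x), about 56 mm wide, 14 mm high. Loose; not to be moved. Point: at the pivot, 7 mm above the bench.

How it is judged:
On the way:
1. the silver ring lies released in the silver tray while the four other pieces are still out of the trays (x of silver_ring_c in the frame of tray_silver between -0.054 and 0.054 m and y of silver_ring_c in the frame of tray_silver between -0.066 and 0.066 m and z of silver_ring_c in the frame of tray_silver between 0.002 and 0.02 m and linear speed of silver_ring below 0.02 m/s and contact force between silver_ring and the fingers below 0.05 N and horizontal distance between each of copper_bar_c, copper_tube_c, brass_slug_c, brass_channel_c and tray_brass above 0.09 m and horizontal distance between each of copper_bar_c, copper_tube_c, brass_slug_c, brass_channel_c and tray_copper above 0.09 m and horizontal distance between each of copper_bar_c, copper_tube_c, brass_slug_c, brass_channel_c and tray_silver above 0.09 m), for 0.2 s.
At the end, for the whole second after the job is handed in: Each of the five pieces is in the tray of its own metal, its centre within 54 mm (x) and 66 mm (y) of the tray's centre in the tray's frame and 2 to 20 mm above the tray's underside (so on the floor, not on another piece or the rim), released and at rest (under 20 mm/s) (x of silver_ring_c in the frame of tray_silver between -0.054 and 0.054 m and y of silver_ring_c in the frame of tray_silver between -0.066 and 0.066 m and z of silver_ring_c in the frame of tray_silver between 0.002 and 0.02 m and linear speed of each of silver_ring, copper_bar, copper_tube, brass_slug, brass_channel below 0.02 m/s and contact force between each of silver_ring, copper_bar, copper_tube, brass_slug, brass_channel and the fingers below 0.05 N and x of copper_bar_c in the frame of tray_copper between -0.054 and 0.054 m and y of copper_bar_c in the frame of tray_copper between -0.066 and 0.066 m and z of copper_bar_c in the frame of tray_copper between 0.002 and 0.02 m and x of copper_tube_c in the frame of tray_copper between -0.054 and 0.054 m and y of copper_tube_c in the frame of tray_copper between -0.066 and 0.066 m and z of copper_tube_c in the frame of tray_copper between 0.002 and 0.02 m and x of brass_slug_c in the frame of tray_brass between -0.054 and 0.054 m and y of brass_slug_c in the frame of tray_brass between -0.066 and 0.066 m and z of brass_slug_c in the frame of tray_brass between 0.002 and 0.02 m and x of brass_channel_c in the frame of tray_brass between -0.054 and 0.054 m and y of brass_channel_c in the frame of tray_brass between -0.066 and 0.066 m and z of brass_channel_c in the frame of tray_brass between 0.002 and 0.02 m); the robot touches nothing.
It fails at once if the pumice block is moved more than 20 mm (distance of pumice_c from where it was at the start of the episode above 0.02 m).
It fails at once if the pliers are moved more than 20 mm (distance of pliers_c from where it was at the start of the episode above 0.02 m).
It fails at once if a piece is dropped or thrown into a tray (over 0.8 m/s low over a tray, as after a fall of more than about 33 mm) ((linear speed of silver_ring above 0.8 m/s and height (world z) of silver_ring_c below 0.045 m and (horizontal distance between silver_ring_c and tray_brass below 0.09 m or horizontal distance between silver_ring_c and tray_copper below 0.09 m or horizontal distance between silver_ring_c and tray_silver below 0.09 m)) or (linear speed of copper_bar above 0.8 m/s and height (world z) of copper_bar_c below 0.045 m and (horizontal distance between copper_bar_c and tray_brass below 0.09 m or horizontal distance between copper_bar_c and tray_copper below 0.09 m or horizontal distance between copper_bar_c and tray_silver below 0.09 m)) or (linear speed of copper_tube above 0.8 m/s and height (world z) of copper_tube_c below 0.045 m and (horizontal distance between copper_tube_c and tray_brass below 0.09 m or horizontal distance between copper_tube_c and tray_copper below 0.09 m or horizontal distance between copper_tube_c and tray_silver below 0.09 m)) or (linear speed of brass_slug above 0.8 m/s and height (world z) of brass_slug_c below 0.045 m and (horizontal distance between brass_slug_c and tray_brass below 0.09 m or horizontal distance between brass_slug_c and tray_copper below 0.09 m or horizontal distance between brass_slug_c and tray_silver below 0.09 m)) or (linear speed of brass_channel above 0.8 m/s and height (world z) of brass_channel_c below 0.045 m and (horizontal distance between brass_channel_c and tray_brass below 0.09 m or horizontal distance between brass_channel_c and tray_copper below 0.09 m or horizontal distance between brass_channel_c and tray_silver below 0.09 m))).
It also fails if it takes over 102 s, if anything falls off the work surface, if the arm or the gripper's body presses on something with over 40 N, if the wrist force passes 120 N, or if a joint passes its speed limit or range.

## Working session

There is one attempt and no reset: what is moved stays moved. The work goes in short steps, each a Python script; the robot and the scene stay as the last script left them, time stands still between calls to the robot, and variables do not carry over. Pictures are saved under pics/ and viewed, at most 14 in all, crops included, and the job is handed in when it is done.

```bash
mkdir -p pics
python3 - <<'E'
from workcell import r
import cv2,numpy as np
for n in("top","side"):
    p,d=r.snapshot(n); cv2.imwrite(f"pics/{n}0.png",p[:,:,::-1]); np.savez(f"{n}0.npz",p=p,d=d); c=r.camera_model(n); print(n,{k:np.round(np.array(v),3).tolist() if not isinstance(v,str) else v for k,v in c.items()})
print({k:np.round(np.array(v),4).tolist() for k,v in r.camera_model("wrist").items()})
print(r.read_tool_pos(),r.read_orientation(),r.grasp_offset,r.read_t())
E
```

```text
top {'K': [[414.308, 0.0, 322.511], [0.0, 414.308, 200.511], [0.0, 0.0, 1.0]], 'T': [[0.004, 0.995, -0.102, 0.488], [-1.0, 0.003, -0.013, 0.01], [-0.013, 0.102, 0.995, 0.944], [0.0, 0.0, 0.0, 1.0]]}
side {'K': [[387.684, 0.0, 324.744], [0.0, 387.684, 203.42], [0.0, 0.0, 1.0]], 'T': [[0.959, 0.207, -0.193, 0.421], [-0.283, 0.688, -0.668, -0.573], [-0.005, 0.695, 0.719, 0.674], [0.0, 0.0, 0.0, 1.0]]}
{'K': [[353.3716, 0.0, 320.0164], [0.0, 353.3716, 196.1006], [0.0, 0.0, 1.0]], 'hand_eye': [[-0.001, 0.9637, 0.2672, 0.0666], [1.0, 0.0009, 0.0003, -0.0006], [0.0001, 0.2672, -0.9637, -0.1736], [0.0, 0.0, 0.0, 1.0]]}
[0.14107355 0.60836364 0.1997321 ] [ 1.13649448e-01  9.93520644e-01 -7.29353936e-04 -2.81581239e-05] 0.0187 0.1
```

View pics/top0.png

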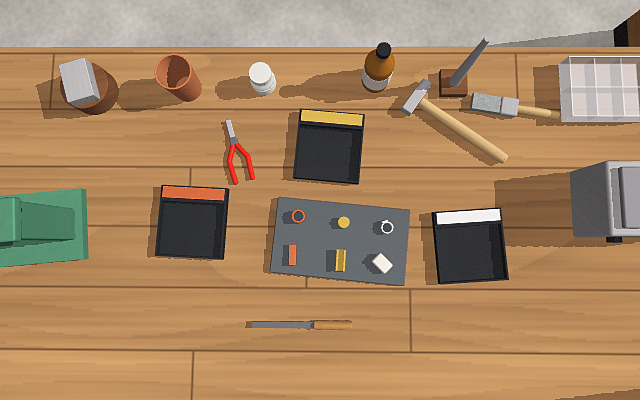

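The top view shows the silver tray on the right (470,247), copper on the left (192,222) and brass beyond (329,147). On the slab are the tube (298,215), slug (343,222), ring (387,227), bar (292,254), channel (340,260) and pumice (382,263). The pliers lie at (238,150), with a green object at far left.

```bash
cat > h.py <<'E'
from workcell import r
import cv2,numpy as np
def quat(phi):
    t=(phi+np.pi/2)/2; return np.array([np.cos(t),np.sin(t),0,0])
def snap(n):
    from scipy.spatial.transform import Rotation as R
    c=r.camera_model(n)
    if n=="wrist":
        B=np.eye(4);B[:3,:3]=R.from_quat(r.read_orientation()).as_matrix();B[:3,3]=r.read_tool_pos();T=B@np.array(c["hand_eye"])
    else: T=np.array(c["T"])
    p,d=r.snapshot(n); return p,d,np.array(c["K"]),T
def cloud(d,K,T):
    v,u=np.mgrid[:d.shape[0],:d.shape[1]]
    P=np.stack([(u-K[0,2])/K[0,0]*d,-(v-K[1,2])/K[1,1]*d,-d],-1)
    return P@T[:3,:3].T+T[:3,3]
def blobs(p,W,zlo,zhi,amin):
    h=cv2.cvtColor(p,cv2.COLOR_RGB2HSV).astype(int);H,S,V=h[...,0],h[...,1],h[...,2]
    z=W[...,2]; ok=(z>zlo)&(z<zhi)
    cl={"copper":ok&((H<13)|(H>172))&(S>130)&(V>70),"brass":ok&(H>17)&(H<32)&(S>110)&(V>70),"white":ok&(S<50)&(V>150)}
    for n,m in cl.items():
        k,lab,st,ce=cv2.connectedComponentsWithStats(m.astype(np.uint8))
        for i in range(1,k):
            if st[i,4]<amin: continue
            q=W[lab==i]; rc=cv2.minAreaRect((q[:,:2]*1000).astype(np.float32))
            yield n,st[i,4],ce[i].round(),np.round(rc[0],1),np.round(rc[1],1),round(rc[2],1),np.percentile(q[:,2],[5,50,95]).round(3)
E
python3 - <<'E'
from h import *
f=np.load("top0.npz");c=r.camera_model("top");W=cloud(f["d"],np.array(c["K"]),np.array(c["T"]))
for b in blobs(f["p"],W,.012,.06,30): print(*b)
print("green",W[190:265,:88,2].max(),"left max",W[:,:250,2].max(),"hammer/bottle",W[:110,360:480,2].max(), W[160:237,570:,2].max())
E
```

```text
copper 601 [102.  90.] [831.  532.7] [ 54.1 106. ] 73.0 [0.016 0.048 0.053]
copper 352 [176.  74.] [865.7 354.4] [26.6 63.4] 40.4 [0.014 0.04  0.059]
copper 371 [452.  83.] [ 859.7 -277.6] [60.9 59.6] 1.2 [0.018 0.021 0.023]
copper 224 [191.  92.] [833.6 325.2] [26.7 64.3] 45.3 [0.014 0.037 0.058]
copper 62 [63. 92.] [817.2 602.1] [67.7 11.9] 28.6 [0.049 0.051 0.053]
copper 64 [244. 154.] [689.7 202.7] [64.6 13.3] 33.0 [0.012 0.014 0.015]
copper 102 [231. 164.] [669.  231.5] [88.4 18.7] 6.5 [0.012 0.013 0.015]
copper 722 [193. 193.] [599. 313.] [140.   26.5] 87.1 [0.022 0.025 0.028]
copper 75 [298. 216.] [547.1  76.1] [26.8 26.7] 0.8 [0.024 0.033 0.036]
copper 145 [292. 254.] [462.2  88.2] [15.2 46.5] 89.2 [0.025 0.028 0.03 ]
brass 692 [331. 117.] [774.   3.] [139.9  28.2] 85.0 [0.022 0.025 0.027]
brass 106 [343. 222.] [534.9 -23.9] [25.  23.5] 46.7 [0.027 0.03  0.033]
brass 198 [340. 260.] [451.5 -17.6] [21.  46.1] 86.6 [0.017 0.022 0.033]
white 2321 [596.  93.] [ 838.4 -612.1] [173.5 141.9] 90.0 [0.015 0.031 0.046]
white 196 [266.  85.] [847.9 154.4] [30.5 54.1] 29.7 [0.017 0.041 0.05 ]
white 267 [414. 100.] [ 816.4 -186.7] [24.2 66.1] 54.7 [0.023 0.026 0.029]
white 433 [486. 102.] [ 811.  -352.6] [63.4 38.2] 80.1 [0.016 0.018 0.021]
white 267 [510. 106.] [ 801.5 -404.4] [37.8 40.4] 82.6 [0.018 0.021 0.024]
white 729 [468. 216.] [ 548.7 -300.5] [ 25.5 142.3] 4.0 [0.022 0.025 0.028]
white 66 [387. 226.] [ 524.4 -120.2] [30.  26.9] 68.5 [0.018 0.029 0.032]
white 222 [382. 263.] [ 446.  -108.4] [36.6 26.5] 45.3 [0.031 0.034 0.037]
green 0.9442967122169496 left max 0.9442967122169496 hammer/bottle 0.9442967122169496 0.9442967122169496
```

Run:
```python
from h import *
f=np.load("top0.npz");c=r.camera_model("top");W=cloud(f["d"],np.array(c["K"]),np.array(c["T"]));W[f["d"]==0]=0
print("green",W[190:265,:88,2].max(),W[190:265,570:,2].max(),"bottle",W[:110,360:400,2].max(),W[110:350,100:520,2].max())
r.reach([0.141,0.609,0.3],r.read_orientation())
r.reach([0.48,-0.02,0.2],quat(np.pi/2)); print(r.read_t(),r.read_qpos().round(2))
p,d,K,T=snap("wrist"); cv2.imwrite("pics/w1.png",p[:,:,::-1]); W=cloud(d,K,T); np.savez("w1.npz",p=p,W=W)
for b in blobs(p,W,.016,.06,60): print(*b)
```

```text
green 0.2153961263860028 0.14766377929744057 bottle 0.16394433465790947 0.03871183755457541
3.1417 [-0.76  0.19  0.81  1.97 -0.16  1.04  1.7 ]
copper 847 [427. 150.] [463.3  86.3] [15.9 44.9] 89.1 [0.02  0.027 0.028]
copper 534 [410. 232.] [548.2  73.8] [28.3 28.5] 43.0 [0.019 0.031 0.034]
copper 1917 [598. 273.] [599.6 286.9] [93.9 28.8] 87.3 [0.022 0.024 0.025]
brass 966 [321. 138.] [452.5 -19.8] [20.5 46.2] 86.5 [0.018 0.02  0.032]
brass 488 [314. 220.] [535.2 -26.7] [24.1 25.3] 46.0 [0.024 0.029 0.031]
white 1186 [226. 133.] [ 446.6 -113.4] [43.  33.1] 44.7 [0.03  0.033 0.034]
white 356 [221. 212.] [ 527.7 -123.3] [31.7 34. ] 51.8 [0.016 0.029 0.03 ]
white 3017 [ 59. 231.] [ 550.3 -299. ] [ 29.  135.4] 3.9 [0.021 0.024 0.026]
```

View pics/w1.png

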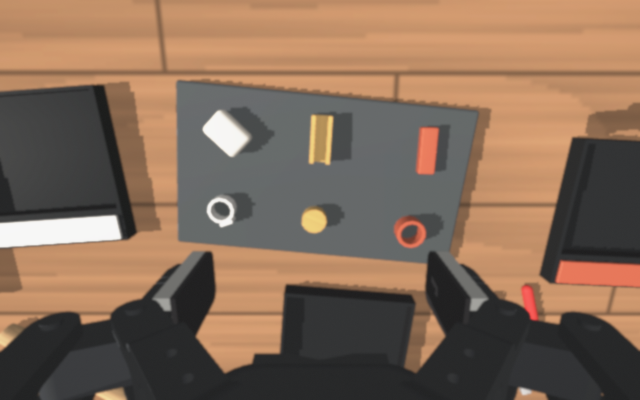

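The wrist view shows all six items clear of each other. The ring is at (221,210) with its seal plate towards (227,222), which is +x turned slightly towards +y. I'll fit the ring's yaw and check reachability.

```bash
cat >> h.py <<'E'
D=np.pi/180
TR={"silver":(.469,-.306,4*D),"copper":(.519,.317,-2.9*D),"brass":(.6943,.010,-5*D)}
def slot(t,dx,dy=0):
    x,y,a=TR[t]; return np.array([x+dx*np.cos(a)-dy*np.sin(a),y+dx*np.sin(a)+dy*np.cos(a)]),a+np.pi/2
def pick(xy,phi,z=.0165,f=50):
    q=quat(phi); r.reach([*xy,.09],q); r.servo_line([*xy,z],max_speed=.12); r.close_gripper(f)
    w=r.read_gripper_width(); r.servo_line([*xy,.08],max_speed=.12); print("w",round(w,4),round(r.read_gripper_width(),4),"F",r.read_gripper_force(),"t",r.read_t())
def place(xy,phi,z=.0065):
    q=quat(phi); r.reach([*xy,.09],q); hit=r.servo_line([*xy,z],max_speed=.08,threshold=6); print("hit",hit,r.read_tool_pos().round(4))
    r.release(); r.dwell(.2); r.servo_line([*xy,.09],max_speed=.15); print("t",r.read_t())
E
python3 - <<'E'
from h import *
from scipy.optimize import minimize
f=np.load("w1.npz");p,W=f["p"],f["W"]
m=(p.min(2)>100)&(p.max(2).astype(int)-p.min(2)<40); m[:190]=0;m[235:]=0;m[:,:195]=0;m[:,250:]=0
cn=max(cv2.findContours(m.astype(np.uint8),0,1)[0],key=cv2.contourArea); fm=np.zeros(m.shape,np.uint8);cv2.drawContours(fm,[cn],-1,1,-1)
# project all pixels of silhouette on plane z=.029
K=np.array(r.camera_model("wrist")["K"])
from scipy.spatial.transform import Rotation as R
B=np.eye(4);B[:3,:3]=R.from_quat(r.read_orientation()).as_matrix();B[:3,3]=r.read_tool_pos();T=B@np.array(r.camera_model("wrist")["hand_eye"])
v,u=np.mgrid[190:235,195:250];dr=np.stack([(u-K[0,2])/K[0,0],-(v-K[1,2])/K[1,1],-np.ones(u.shape)],-1)@T[:3,:3].T
P=(T[:3,3]+dr*((.029-T[2,3])/dr[...,2])[...,None])[...,:2]*1000; F=fm[190:235,195:250]>0
best=[]
for cx in np.arange(512,540,1.):
  for cy in np.arange(-135,-110,1.):
    q=P-[cx,cy]; disc=np.hypot(q[...,0],q[...,1])<13
    for a in range(-90,270,5):
      c,s=np.cos(a*D),np.sin(a*D);X=q[...,0]*c+q[...,1]*s;Y=-q[...,0]*s+q[...,1]*c
      t=disc|((X>0)&(X<16.5)&(abs(Y)<7)); best.append(((t!=F).sum(),cx,cy,a))
best.sort();print(F.sum(),best[:5])
for n,x,y,ph in [("ring",.524,-.1215,1.9),("bar",.463,.087,89*D),("tube",.5475,.075,np.pi/2),("slug",.535,-.0255,np.pi/2),("ch",.452,-.0185,86.5*D)]+[(t,*slot(t,dx)[0],slot(t,dx)[1]) for t in TR for dx in(-.028,0,.028)]:
    for z in(.09,.0065):
        q=r.inverse_kinematics([x,y,z],quat(ph)); print(n,z,None if q is None else np.round(q,2))
cv2.imwrite("pics/ring.png",cv2.resize(p[190:240,190:255,::-1],None,fx=8,fy=8,interpolation=2))
E
```

```text
1980 [(np.int64(1430), np.float64(516.0), np.float64(-135.0), 0), (np.int64(1430), np.float64(517.0), np.float64(-134.0), 90), (np.int64(1431), np.float64(517.0), np.float64(-135.0), 90), (np.int64(1431), np.float64(517.0), np.float64(-133.0), 90), (np.int64(1432), np.float64(515.0), np.float64(-133.0), 0)]
ring 0.09 [-0.42  0.47  0.74  1.96 -0.41  0.86  2.44]
ring 0.0065 [-0.34  0.6   0.64  2.01 -0.54  0.71  2.54]
bar 0.09 [-0.85  0.34  0.69  2.11 -0.31  0.79  1.58]
bar 0.0065 [-0.75  0.49  0.58  2.17 -0.47  0.61  1.73]
tube 0.09 [-0.75  0.49  0.7   1.92 -0.41  0.88  1.73]
tube 0.0065 [-0.69  0.62  0.64  1.97 -0.54  0.73  1.85]
slug 0.09 [-0.61  0.47  0.75  1.97 -0.42  0.86  1.93]
slug 0.0065 [-0.54  0.6   0.67  2.02 -0.57  0.71  2.06]
ch 0.09 [-0.69  0.32  0.75  2.16 -0.31  0.77  1.78]
ch 0.0065 [-0.56  0.48  0.62  2.21 -0.5   0.59  1.94]
silver 0.09 [-0.09  0.49  0.81  1.96 -0.46  0.88  2.61]
silver 0.0065 [ 0.03  0.6   0.67  2.01 -0.57  0.71  2.69]
silver 0.09 [-0.09  0.53  0.8   1.91 -0.48  0.9   2.58]
silver 0.0065 [ 0.    0.64  0.67  1.96 -0.57  0.75  2.66]
silver 0.09 [-0.1   0.57  0.79  1.85 -0.49  0.93  2.56]
silver 0.0065 [-0.02  0.67  0.68  1.9  -0.59  0.78  2.63]
copper 0.09 [-1.08  0.51  0.58  1.84 -0.35  0.89  1.18]
copper 0.0065 [-1.02  0.62  0.5   1.89 -0.43  0.74  1.25]
copper 0.09 [-1.04  0.55  0.58  1.78 -0.36  0.92  1.22]
copper 0.0065 [-0.99  0.66  0.52  1.83 -0.45  0.77  1.28]
copper 0.09 [-1.    0.59  0.58  1.72 -0.38  0.95  1.25]
copper 0.0065 [-0.97  0.69  0.53  1.77 -0.47  0.81  1.31]
brass 0.09 [-0.61  0.71  0.81  1.64 -0.58  1.05  1.87]
brass 0.0065 [-0.59  0.82  0.78  1.68 -0.7   0.93  1.95]
brass 0.09 [-0.59  0.77  0.83  1.56 -0.62  1.1   1.88]
brass 0.0065 [-0.57  0.87  0.81  1.61 -0.73  0.99  1.96]
brass 0.09 [-0.57  0.82  0.85  1.48 -0.65  1.14  1.89]
brass 0.0065 [-0.55  0.91  0.81  1.53 -0.74  1.03  1.94]
```

View pics/ring.png

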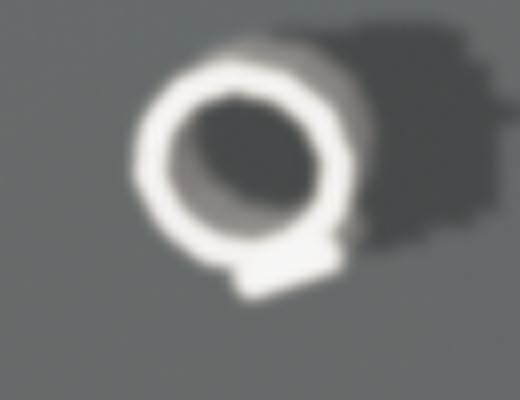

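The crop shows the ring's top centred at about (220.4, 210.6) in the full image. The plate points about 22° from +x towards +y, so the pinch line is at 112°. Picking the ring.

Run:
```python
from h import *
f=np.load("w1.npz");W=f["W"]
w=W[205:217,214:227]; # local affine pixel->world at z=.029
from scipy.spatial.transform import Rotation as R
c=r.camera_model("wrist");K=np.array(c["K"])
B=np.eye(4);B[:3,:3]=R.from_quat(r.read_orientation()).as_matrix();B[:3,3]=r.read_tool_pos();T=B@np.array(c["hand_eye"])
d=T[:3,:3]@[(220.4-K[0,2])/K[0,0],-(210.6-K[1,2])/K[1,1],-1]; x=T[:3,3]+d*(.029-T[2,3])/d[2]; print(x)
xy=(x[:2]+[.523,-.1205])/2
pick(xy,112*D)
p,_,_,_=snap("wrist"); cv2.imwrite("pics/w2.png",p[:,:,::-1])
```

```text
[ 0.52448091 -0.12209926  0.029     ]
w 0.0004 0.0002 F 0.0 t 6.175
```

View pics/w2.png

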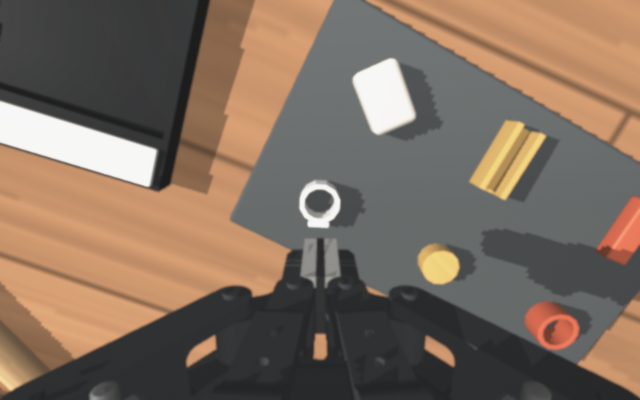

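The gripper closed on nothing. The ring is still at (319,203), directly under the TCP and well aligned with the plate at the bottom. I'll check with side views at the grasp pose.

Run:
```python
from h import *
x=r.read_tool_pos(); print(x,r.read_gripper_width())
r.release(); print(r.read_gripper_width()); 
print(r.servo_line([x[0],x[1],.0165],max_speed=.12)); print(r.read_tool_pos(),r.read_gripper_width(),r.read_wrist_force())
a,_,_,_=snap("side"); b,_,_,_=snap("wrist")
E=lambda im,s:cv2.resize(im[:,:,::-1],None,fx=s,fy=s)
# crop around TCP in side view
c=r.camera_model("side");T=np.linalg.inv(np.array(c["T"]));K=np.array(c["K"]);q=T[:3]@[*r.read_tool_pos(),1];u=int(K[0,2]+K[0,0]*q[0]/-q[2]);v=int(K[1,2]-K[1,1]*q[1]/-q[2]);print(u,v)
r.close_gripper(50); print(r.read_gripper_width(),r.read_gripper_force(),r.read_tool_pos())
a2,_,_,_=snap("side")
cr=lambda im:cv2.resize(im[v-50:v+50,u-50:u+50,::-1],(400,400),interpolation=2)
cv2.imwrite("pics/s3.png",np.hstack([cr(a),cr(a2)])); cv2.imwrite("pics/w3.png",b[:,:,::-1])
```

```text
[ 0.52325312 -0.12095484  0.07935931] 0.0001981572528679933
0.08506406913121231
False
[ 0.52345687 -0.12136071  0.01678555] 0.08524604569555347 [0.06462981 0.76647507 0.50792744]
312 264
0.00022378314532386852 0.0 [ 0.52324018 -0.12096686  0.01647792]
```

View pics/s3.png

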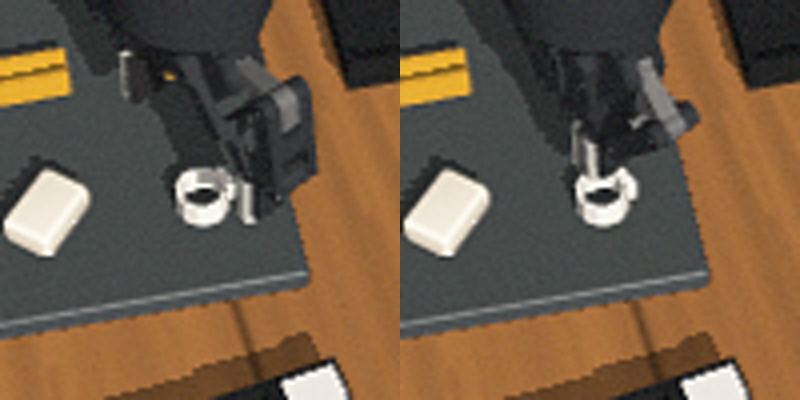

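The crops show the shut fingertips just beyond or above the ring's rim at (590,175), and the pumice clear at left. I'll read the depth there to tell a height error from a lateral one.

Run:
```python
from h import *
p,d,K,T=snap("side"); W=cloud(d,K,T)
print(r.read_tool_pos())
for v in range(246,272,2): print(v,[(*(W[v,u]*1000).round().astype(int),p[v,u].tolist()) for u in(306,309,312,316)])
```

```text
[ 0.52321813 -0.12095022  0.01646682]
246 [(np.int64(513), np.int64(-124), np.int64(85), [63, 63, 60]), (np.int64(516), np.int64(-137), np.int64(100), [39, 37, 40]), (np.int64(522), np.int64(-136), np.int64(97), [36, 35, 40]), (np.int64(527), np.int64(-145), np.int64(105), [32, 31, 35])]
248 [(np.int64(512), np.int64(-125), np.int64(81), [76, 75, 69]), (np.int64(421), np.int64(-573), np.int64(674), [39, 41, 45]), (np.int64(522), np.int64(-136), np.int64(90), [26, 27, 31]), (np.int64(524), np.int64(-157), np.int64(116), [35, 34, 41])]
250 [(np.int64(513), np.int64(-121), np.int64(69), [90, 89, 85]), (np.int64(517), np.int64(-130), np.int64(78), [207, 208, 195]), (np.int64(522), np.int64(-136), np.int64(84), [20, 18, 30]), (np.int64(525), np.int64(-155), np.int64(107), [36, 37, 36])]
252 [(np.int64(512), np.int64(-124), np.int64(67), [86, 85, 82]), (np.int64(517), np.int64(-131), np.int64(73), [198, 196, 187]), (np.int64(522), np.int64(-135), np.int64(76), [29, 32, 35]), (np.int64(524), np.int64(-156), np.int64(103), [30, 36, 37])]
254 [(np.int64(512), np.int64(-122), np.int64(57), [96
[... 1551 characters left out ...]
np.int64(515), np.int64(-132), np.int64(30), [231, 228, 221]), (np.int64(520), np.int64(-135), np.int64(30), [252, 249, 243]), (np.int64(529), np.int64(-133), np.int64(24), [248, 245, 240])]
268 [(np.int64(510), np.int64(-125), np.int64(15), [68, 72, 71]), (np.int64(515), np.int64(-131), np.int64(21), [234, 230, 220]), (np.int64(520), np.int64(-134), np.int64(23), [248, 245, 238]), (np.int64(528), np.int64(-135), np.int64(21), [253, 251, 244])]
270 [(np.int64(508), np.int64(-130), np.int64(16), [73, 77, 76]), (np.int64(515), np.int64(-131), np.int64(13), [60, 62, 65]), (np.int64(520), np.int64(-134), np.int64(16), [167, 165, 157]), (np.int64(528), np.int64(-135), np.int64(15), [57, 63, 64])]
```

View pics/w3.png

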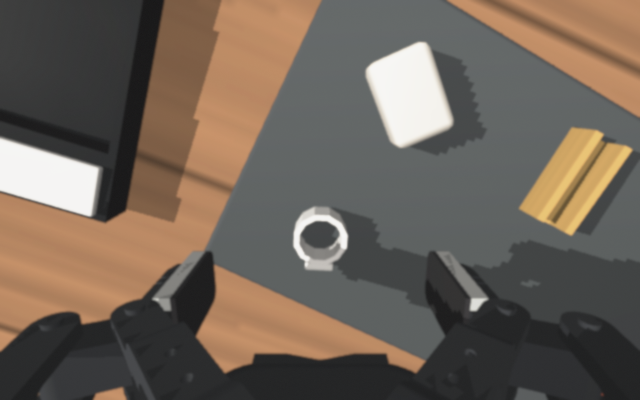

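Depth puts the shut fingertips at z≈50 mm while the TCP reads 16.5 mm, so the real fingers end about 33 mm short of the nominal TCP. The wrist view confirms lateral alignment, with the ring at (320,238) midway between the fingers. I'll touch off on a bare patch of slab to measure the offset.

Run:
```python
from h import *
x=r.read_tool_pos(); r.servo_line([x[0],x[1],.06]); 
q=quat(95*D); r.reach([.492,-.068,.03],q)
print(r.read_gripper_width(),r.read_tool_pos(),r.read_wrist_force())
print(r.servo_line([.492,-.068,-.030],max_speed=.03,threshold=4)); print(r.read_tool_pos(),r.read_wrist_force(),r.read_t())
r.servo_line([.492,-.068,.06])
```

```text
0.00016976973321284678 [ 0.49041716 -0.06678362  0.02853814] [0.96621671 0.1001768  0.3362336 ]
True
[ 0.49191812 -0.06797686 -0.01569789] [-2.22166364 -0.81362126 10.83081831] 10.875
```

The touch-off at commanded z = -0.0157 on the 15 mm slab gives an offset of about 31 mm. Correcting for it and picking the ring.

```bash
sed -i 's/z=\.0165/z=-.0125/; s/z=\.0065/z=-.0225/; s/\.09\]/.06]/g; s/\.08\]/.05]/' h.py
python3 - <<'E'
from h import *
r.release()
pick([.5235,-.1212],112*D)
w=r.read_gripper_width()
if .02<w<.03:
    place(*slot("silver",0))
    p,_,_,_=snap("top"); cv2.imwrite("pics/t4.png",cv2.resize(p[90:300,140:530,::-1],None,fx=2,fy=2))
E
```

```text
w 0.0237 0.0236 F 49.026718167588115 t 14.75
hit True [ 0.4683 -0.3059 -0.023 ]
t 18.1
```

View pics/t4.png

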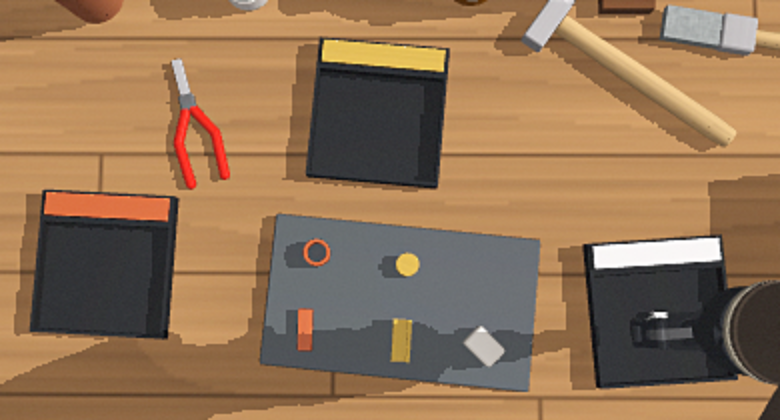

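The ring seems to be on the silver tray floor at about (657,315), partly hidden by the gripper; the rest is undisturbed. I'll pick the slug next and check the ring before placing anything else.

Run:
```python
from h import *
pick([.535,-.0255],np.pi/2)
p,d,K,T=snap("top");W=cloud(d,K,T)
for b in blobs(p,W,.008,.06,25):
    c=b[3]
    if 350<c[0]<620 and abs(c[1])<400: print(*b)
cv2.imwrite("pics/t5.png",cv2.resize(p[200:290,425:515,::-1],None,fx=5,fy=5))
```

```text
w 0.0239 0.0236 F 49.03747379779816 t 21.275
copper 722 [193. 193.] [599.1 313.9] [141.5  26.3] 87.0 [0.022 0.025 0.028]
copper 58 [296. 215.] [547.1  77.1] [24.3 26.6] 89.4 [0.026 0.034 0.036]
white 731 [468. 216.] [ 548.8 -300.8] [ 25.6 142.5] 4.0 [0.022 0.025 0.028]
white 60 [470. 252.] [ 469.7 -303.9] [26.5 25.5] 1.4 [0.015 0.018 0.021]
white 209 [383. 263.] [ 444.7 -109.8] [40.  27.2] 46.6 [0.03  0.034 0.036]
```

View pics/t5.png

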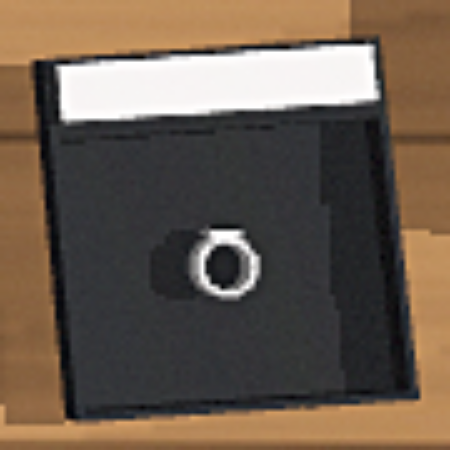

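The ring lies flat in the middle of the silver tray. Continuing with the other pieces.

Run:
```python
from h import *
place(*slot("brass",.030))
def go(xy,phi,lo,hi,s):
    pick(xy,phi)
    if not lo<r.read_gripper_width()<hi: raise SystemExit("bad grip")
    place(*s)
go([.452,-.0187],86.5*D,.015,.023,slot("brass",-.024))
go([.5475,.075],np.pi/2,.024,.033,slot("copper",.030))
go([.463,.087],89*D,.011,.019,slot("copper",-.024))
r.reach([.49,0,.2],quat(np.pi/2))
p,d,K,T=snap("top");a,_,_,_=snap("wrist");W=cloud(d,K,T)
for b in blobs(p,W,.006,.06,25):
    c=b[3]
    if 350<c[0]<800 and abs(c[1])<400: print(*b)
cv2.imwrite("pics/t6.png",cv2.resize(p[90:300,140:530,::-1],None,fx=2,fy=2))
cv2.imwrite("pics/w6.png",a[:,:,::-1])
```

```text
hit True [ 0.7234  0.0074 -0.0229]
t 24.65
w 0.0185 0.0183 F 48.901223838329315 t 27.75
hit True [ 0.6697  0.012  -0.023 ]
t 31.2083
w 0.0274 0.0273 F 49.22807905822992 t 33.8083
hit True [ 0.5484  0.3151 -0.0228]
t 37.2833
w 0.0142 0.0147 F 48.850218057632446 t 40.325
hit True [ 0.4946  0.3178 -0.0231]
t 43.875
copper 424 [239. 162.] [671.5 214.5] [92.5 55. ] 16.9 [0.008 0.012 0.015]
copper 723 [193. 193.] [599.4 314.5] [143.   26.9] 87.2 [0.023 0.025 0.028]
copper 109 [192. 215.] [548.7 316.2] [29.4 28.7] 73.8 [0.01  0.022 0.026]
copper 172 [190. 239.] [494.1 320.2] [20.1 45.3] 84.8 [0.009 0.017 0.019]
brass 694 [331. 117.] [773.8   2.9] [140.4  28.2] 84.8 [0.022 0.025 0.027]
brass 104 [329. 140.] [723.3   8.1] [26.1 22.8] 0.0 [0.015 0.019 0.021]
brass 178 [326. 163.] [668.6  13.8] [20.6 45.8] 84.7 [0.007 0.011 0.023]
white 88 [230. 128.] [751.1 237.3] [43.1 11. ] 16.9 [0.008 0.011 0.014]
white 729 [468. 216.] [ 548.8 -300. ] [ 25.7 141.1] 4.0 [0.022 0.025 0.028]
white 60 [470. 252.] [ 469.7 -304.6] [26.5 26.5] 0.8 [0.016 0.019 0.021]
```

View pics/t6.png

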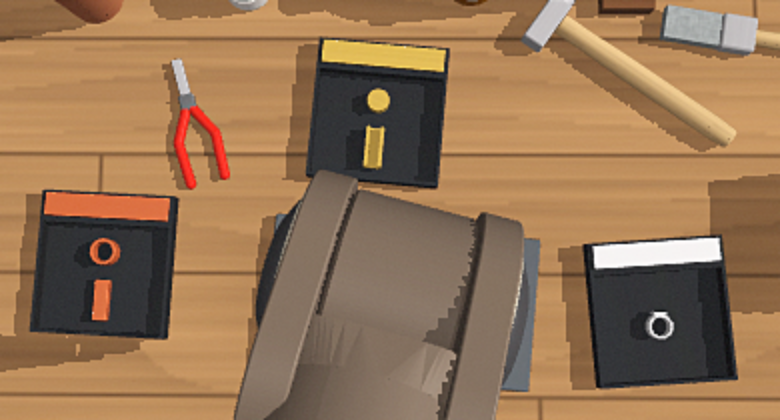

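All five pieces are flat in the right trays: tube (104,251) and bar (101,300) in copper, slug (378,100) and channel (373,147) in brass, ring (660,326) in silver. Heights match tray-floor level and the pliers are undisturbed. Handing in.

```bash
python3 -c "
from workcell import r
print(r.sign_off())"
```

```text
the job is handed in; nothing more can be done
None
```

I put the silver ring away first, then set both copper and both brass pieces down on the floors of their own trays. The last top view showed all five in place, and I handed the job in at about 44 s of the 102 s; the hand-in gave no verdict. The pliers were undisturbed; the pumice had not moved when last seen, but the arm hid it in that final view.

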